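Park the finger planes on their rest by size

TASK

Park the four brass finger planes on the wooden rest, one on each cork pad, in order of size: the smallest on the pad next to the wooden knob, growing along the row to the largest on the pad farthest from it. Stand each on its sole, centred on its pad and squarely across the rest (either end may face forward), let go of it, and never tip a plane over, for the irons are freshly sharpened.

Things in the scene. Friction and masses are not known exactly. Their poses are not given: they have to be found in the camera images.
- plane_tiny: the smallest of four loose brass finger planes: flat sole with round ends, two upright parallel side cheeks, slanted steel iron and dark wooden wedge between. 44 mm long, 20 wide, cheeks 26 high and 31 long, about 70 g. Stands on the bench. Origin: centre of the sole's underside; x along its length, y across its width (grip low on the cheeks, closing along y), z up.
- plane_small: the second smallest of four loose brass finger planes: flat sole with round ends, two upright parallel side cheeks, slanted steel iron and dark wooden wedge between. 58 mm long, 28 wide, cheeks 30 high and 41 long, about 150 g. Stands on the bench. Origin: centre of the sole's underside; x along its length, y across its width (grip low on the cheeks, closing along y), z up.
- plane_medium: the second largest of four loose brass finger planes: flat sole with round ends, two upright parallel side cheeks, slanted steel iron and dark wooden wedge between. 72 mm long, 36 wide, cheeks 34 high and 50 long, about 270 g. Stands on the bench. Origin: centre of the sole's underside; x along its length, y across its width (grip low on the cheeks, closing along y), z up.
- plane_large: the largest of four loose brass finger planes: flat sole with round ends, two upright parallel side cheeks, slanted steel iron and dark wooden wedge between. 86 mm long, 44 wide, cheeks 38 high and 60 long, about 420 g. Stands on the bench. Origin: centre of the sole's underside; x along its length, y across its width (grip low on the cheeks, closing along y), z up.
- pad1: end one of four alike flat cork pads in a straight row, 85 mm apart, on the rest, a fixed board 420 by 100 mm, 16 mm thick. The knob may be at either end of the row. Pad 90 mm across the board, 52 along the row, 3 thick; top 19 mm above the bench. Origin: centre of its underside; x across the board (a plane's length lies along it), y along the row, z up.
- pad2: second one of four alike flat cork pads in a straight row, 85 mm apart, on the rest, a fixed board 420 by 100 mm, 16 mm thick. The knob may be at either end of the row. Pad 90 mm across the board, 52 along the row, 3 thick; top 19 mm above the bench. Origin: centre of its underside; x across the board (a plane's length lies along it), y along the row, z up.
- pad3: third one of four alike flat cork pads in a straight row, 85 mm apart, on the rest, a fixed board 420 by 100 mm, 16 mm thick. The knob may be at either end of the row. Pad 90 mm across the board, 52 along the row, 3 thick; top 19 mm above the bench. Origin: centre of its underside; x across the board (a plane's length lies along it), y along the row, z up.
- pad4: other end one of four alike flat cork pads in a straight row, 85 mm apart, on the rest, a fixed board 420 by 100 mm, 16 mm thick. The knob may be at either end of the row. Pad 90 mm across the board, 52 along the row, 3 thick; top 19 mm above the bench. Origin: centre of its underside; x across the board (a plane's length lies along it), y along the row, z up.
- knob: turned dark wooden knob fixed upright on one end of the rest, in line with the pads, 62 mm from the nearest pad's centre; 28 mm across, 35 high, top 51 mm above the bench. The other end has only a flat brass disc. Origin: centre of its underside, z up. It marks the end where the smallest plane belongs.
Not all that is in view belongs to the job. What is shaped like the plane_large but blue or pink is not meant.

How it is judged (in metres and radians):
At the end, for the whole second after the job is handed in: Counted from the knob, the planes stand in order of size, smallest first, one per pad: within 15 mm of the pad's centre, sole on the cork, upright within 7 degrees, length within 15 degrees of squarely across the rest (either way round), released and at rest (((horizontal distance between knob and pad1 below 0.12 m and horizontal distance between plane_tiny and pad1 below 0.015 m and z of plane_tiny in the frame of pad1 between 0 and 0.007 m and angle between the x axis of plane_tiny and the x axis of pad1, either way round below 0.26 rad and horizontal distance between plane_small and pad2 below 0.015 m and z of plane_small in the frame of pad2 between 0 and 0.007 m and angle between the x axis of plane_small and the x axis of pad2, either way round below 0.26 rad and horizontal distance between plane_medium and pad3 below 0.015 m and z of plane_medium in the frame of pad3 between 0 and 0.007 m and angle between the x axis of plane_medium and the x axis of pad3, either way round below 0.26 rad and horizontal distance between plane_large and pad4 below 0.015 m and z of plane_large in the frame of pad4 between 0 and 0.007 m and angle between the x axis of plane_large and the x axis of pad4, either way round below 0.26 rad) or (horizontal distance between knob and pad4 below 0.12 m and horizontal distance between plane_tiny and pad4 below 0.015 m and z of plane_tiny in the frame of pad4 between 0 and 0.007 m and angle between the x axis of plane_tiny and the x axis of pad4, either way round below 0.26 rad and horizontal distance between plane_small and pad3 below 0.015 m and z of plane_small in the frame of pad3 between 0 and 0.007 m and angle between the x axis of plane_small and the x axis of pad3, either way round below 0.26 rad and horizontal distance between plane_medium and pad2 below 0.015 m and z of plane_medium in the frame of pad2 between 0 and 0.007 m and angle between the x axis of plane_medium and the x axis of pad2, either way round below 0.26 rad and horizontal distance between plane_large and pad1 below 0.015 m and z of plane_large in the frame of pad1 between 0 and 0.007 m and angle between the x axis of plane_large and the x axis of pad1, either way round below 0.26 rad)) and angle between each of plane_tiny, plane_small, plane_medium, plane_large's own z axis and vertical below 0.12 rad and linear speed of each of plane_tiny, plane_small, plane_medium, plane_large below 0.02 m/s and angular speed of each of plane_tiny, plane_small, plane_medium, plane_large below 0.2 rad/s and contact force between each of plane_tiny, plane_small, plane_medium, plane_large and the fingers below 0.1 N); the robot touches nothing.
It fails at once if a plane is tipped over (more than 63 degrees from upright) (angle between any of plane_tiny, plane_small, plane_medium, plane_large's own z axis and vertical above 1.1 rad).
It also fails if it takes over 99 s, if anything falls off the work surface, if the arm or the gripper's body presses on something with over 40 N, if the wrist force passes 120 N, or if a joint passes its speed limit or range.

ROBOT

A 6-joint arm with a two-finger parallel gripper is mounted at the origin on the work surface. World frame = base frame: x ahead of the robot, y to its left, z up, the work surface at z = 0. Lengths are in mm, angles in rad, forces in N, time in s.
With the tool pointing down it reaches from about 350 to 875 mm from the base axis. Payload 4.2 kg.
Tool frame: the origin (TCP) lies at the very end of the fingers, on their centre line; the grasp point (between the pads) lies 19 mm behind it; z points along the fingers, y is the line along which they close (so a half turn about z gives the same grasp; the last joint's range is limited). The gripper opens to 85 mm and grips with 20 to 120 N. Pads are 22 mm wide; open, the fingers measure 114 mm over their backs; the gripper's body (76 mm by 85 mm) begins 54 mm behind the grasp point. The pads swing forward as they close: fully open they stand 13 mm farther back than shut.
Start: joints at [1.589, 0.385, 0.008, 0, -1.194, -0.259], TCP at [149.018, 606.954, 203.812] pointing down, gripper open.
Joint ranges: [-3.14, 3.14], [-1.21, 2.06], [-1.07, 1.41], [-3.16, 2.05], [-2.99, -0.16], [-3.1, 3.1]. Speed limits (rad/s): [2.79, 2.79, 3.14, 3.14, 3.14, 3.14].

INTERFACE

Orientations are given as a unit quaternion [x, y, z, w].
In Python, from bench import arm, optics gives the robot as it stands. The module is installed in compiled form; this text tells all that it offers.
- The arm moves only by the tool step_arm, never from a script. Its argument "motion" is a list of rows, each an object with "dr": the turn, a rotation vector about the tool's x, y, z in units of 8 degrees (1.0 is 8 degrees), a list of three; "slide": the shift along the tool's x, y, z in mm, a list of three; "jaw": the finger opening in mm, from 0 to 85.4. A call has exactly 8 rows; each row is the pose to reach, as a shift and turn from the pose commanded when the call began, along the tool's axes at that moment; what a row does not reach only later rows make up. A row lasts 1/8 s, in which the tool goes at most 62.5 mm and 10.7 degrees, less where a joint would pass 70% of its speed; a pose out of reach is approached as far as the arm can. A call with a gripper value outside its range is refused whole. The fingers move at their own pace and stop on an object; the grip force is fixed at half the most. Time passes only in rows, so rows that repeat a pose let the fingers close, or fill a call up. It gives the time, the measured TCP pose, the force, the opening and the grip force at its end, in the units of the state.
- arm.read_state(): the state, without advancing time (a new reading comes with each control period).
- optics.get_image(name): name is "side" or "top" or "wrist"; returns the picture (480x640x3 uint8, blue, green, red); there is no depth.
- optics.camera_info(name): a dict with "camera_matrix" (3x3 intrinsics, pixels), "view" (4x4, takes a point from world to camera coordinates); the wrist camera has in their place "T_tool_cam" (4x4, takes a point from camera to tool coordinates, whose origin is the TCP and whose axes are the flange's). Camera axes: x right, y up, looking along -z (the intrinsics and any distortion apply to the point x, -y, -z); pixel columns grow to the right and rows downward; lengths in mm; the calibration is good to about 2 mm. A picture is of the moment at which its call begins: read the wrist's pose just before it. camera_info takes no time and is no camera call.
- arm.job_done(): hands the job in; it is judged then, once.
The state is a dict: "clock": time; "joints": joint angles; "joint_vel": joint speeds; "joint_efforts": joint torques, N m; "position": TCP position; "ee_rot": TCP orientation; "contact_force": force on the tool from outside, world axes, zero at the start; "wrist_torque": the same for the moment, N m; "gripper_width": finger opening in mm; "grasp_force": force on a finger pad.
Only numpy, scipy, OpenCV 4.12 (cv2) and the standard library are available. Lean on these libraries where they do the work, as an engineer would, in place of code of your own. Each camera call takes 0.05 s, during which the arm holds its last target. There are 200 camera calls.

## Working session

There is one attempt and no reset: what is moved stays moved. The work goes in short steps, Python scripts to look and compute and a tool call to move; the robot and the scene stay as the last step left them, time stands still between calls to the robot, and variables do not carry over. Pictures are saved under pics/ and viewed, at most 14 in all, crops included, and the job is handed in when it is done.

Besides the shell and the picture viewer there is one more tool, called after "Emit:" as name([rows], argument=value, ...), one row to a line, values as JSON. step_arm: Moves the arm, as the interface text tells. Its arguments: {"type":"object","properties":{"motion":{"type":"array","items":{"type":"object","properties":{"dr":{"type":"array","items":{"type":"number"}},"slide":{"type":"array","items":{"type":"number"}},"jaw":{"type":"number"}}}}},"required":["motion"]}

```bash
mkdir -p pics; python3 - <<'E'
from bench import arm, optics
import cv2
for n in ("top","side"):
    cv2.imwrite(f"pics/{n}0.png",optics.get_image(n)); i=optics.camera_info(n)
    print(n,{k:(v.round(2).tolist() if hasattr(v,'round') and hasattr(v,'tolist') else v) for k,v in i.items()})
print(optics.camera_info("wrist")); s=arm.read_state(); print(s)
E
```

```text
top {'camera_matrix': [[558.74, 0.0, 318.67], [0.0, 558.74, 237.03], [0.0, 0.0, 1.0]], 'view': [[-0.02, -1.0, -0.0, 5.67], [0.99, -0.02, 0.11, -510.88], [-0.11, 0.0, 0.99, -1393.53], [0.0, 0.0, 0.0, 1.0]]}
side {'camera_matrix': [[477.11, 0.0, 313.61], [0.0, 477.11, 243.58], [0.0, 0.0, 1.0]], 'view': [[-0.98, -0.22, 0.01, 513.07], [0.13, -0.56, 0.82, -145.97], [-0.17, 0.8, 0.57, -978.86], [0.0, 0.0, 0.0, 1.0]]}
{'camera_matrix': array([[406.45188117,   0.        , 313.17666572],
       [  0.        , 406.45188117, 241.82001943],
       [  0.        ,   0.        ,   1.        ]]), 'T_tool_cam': array([[ 4.34699337e-05,  9.55785718e-01,  2.94064039e-01,
         7.52686118e+01],
       [ 9.99999443e-01,  2.68474316e-04, -1.02043700e-03,
        -4.08416058e-01],
       [-1.05426775e-03,  2.94063919e-01, -9.55785175e-01,
        -1.71233533e+02],
       [ 0.00000000e+00,  0.00000000e+00,  0.00000000e+00,
         1.00000000e+00]])}
{'clock': 0.1, 'joints': array([ 1.58857925e+00,  3.85465294e-01,  6.79085534e-03, -4.50327953e-04,
       -1.19400521e+00, -2.58624643e-01]), 'joint_vel': array([ 0.00139949,  0.0002524 ,  0.00317866,  0.00218992, -0.00085221,
       -0.00119735]), 'joint_efforts': array([-5.93128352e-04, -3.93316340e+01,  1.88931710e+01,  4.19792667e+00,
       -2.55035207e-03,  3.26094842e-06]), 'position': array([148.90401335, 606.4193682 , 202.84852485]), 'ee_rot': array([ 9.92747725e-01, -1.20212416e-01, -7.75676586e-05,  9.61516391e-04]), 'contact_force': array([ 0.60410136, -0.34488855, -0.61687461]), 'wrist_torque': array([ 0.00686166,  0.01638485, -0.0278111 ]), 'grasp_force': 0.0, 'gripper_width': 85.26269609096752}
```

View pics/top0.png

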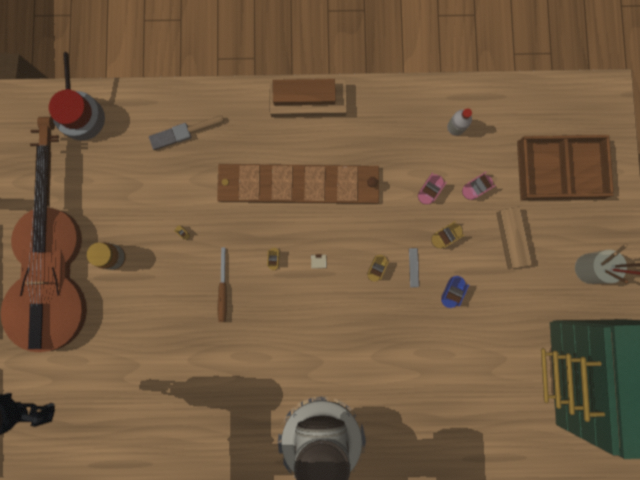

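View pics/side0.png

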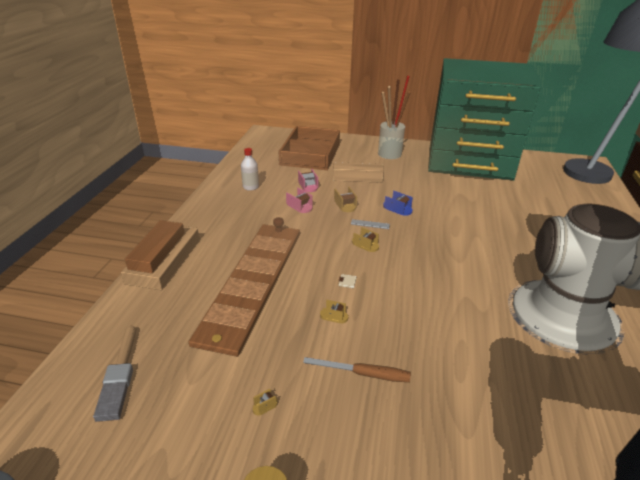

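```bash
cat > h.py <<'E'
from bench import arm, optics
import numpy as np, cv2
from scipy.spatial.transform import Rotation as R
def cam(n):
    i=optics.camera_info(n); K=i["camera_matrix"]
    if n!="wrist": return K,np.linalg.inv(i["view"])
    s=arm.read_state(); T=np.eye(4); T[:3,:3]=R.from_quat(s["ee_rot"]).as_matrix(); T[:3,3]=s["position"]
    return K,T@i["T_tool_cam"]
def px2w(c,u,v,z):
    K,T=c; d=T[:3,:3]@np.array([(u-K[0,2])/K[0,0],-(v-K[1,2])/K[1,1],-1]); o=T[:3,3]
    return (o+d*(z-o[2])/d[2])[:2]
def w2px(c,p):
    K,T=c; q=np.linalg.inv(T)@np.append(p,1); return K[0,2]-K[0,0]*q[0]/q[2],K[1,2]+K[1,1]*q[1]/q[2]
def yaw():
    x=R.from_quat(arm.read_state()["ee_rot"]).as_matrix()[:,0]; return np.arctan2(x[1],x[0])
def ortho(img,c,cx,cy,z,half=100,px=500):
    """metric top view at height z centred on (cx,cy): up=+x world, left=+y"""
    w=[(cx+half,cy+half),(cx+half,cy-half),(cx-half,cy-half),(cx-half,cy+half)]
    H=cv2.getPerspectiveTransform(np.float32([w2px(c,(*p,z)) for p in w]),np.float32([(0,0),(px,0),(px,px),(0,px)]))
    return cv2.warpPerspective(img,H,(px,px))
def move(x,y,z,a=None):
    """slide (tool axes) and dr from the present pose"""
    s=arm.read_state(); M=R.from_quat(s["ee_rot"]).as_matrix(); d=np.array([x,y,z])-s["position"]
    y0=yaw(); a=y0 if a is None else a
    G=np.array([[np.cos(a),np.sin(a),0],[np.sin(a),-np.cos(a),0],[0,0,-1]])
    print("slide",(M.T@d).round(1),"dr",(np.degrees(R.from_matrix(M.T@G).as_rotvec())/8).round(3),"dyaw",round(np.degrees(a-y0),1))
E
python3 - <<'E'
from h import *
img=cv2.imread("pics/top0.png"); c=cam("top")
for n,u,v,z in [("tiny",184,232,13),("small",273,259,15),("med",378,267,17),("large",447,236,19),("knob",373,182,45),("disc",224.5,182,17),("padA",249,182.5,19),("pad",282,182.5,19),("pad",314.5,183,19),("padD",347,183,19),("pink",431,189,19),("blue",455,292,19)]:
    print(n,px2w(c,u,v,z).round(1))
cv2.imwrite("pics/crop.png",cv2.resize(img[150:310,170:490],(800,400),interpolation=cv2.INTER_CUBIC))
E
```

```text
tiny [531.7 343.1]
small [457.9 114.4]
med [ 432.6 -153.3]
large [ 508.8 -332.1]
knob [ 647.3 -143.9]
disc [660.  238.2]
padA [657.1 174.5]
pad [655.6  89.1]
pad [652.8   4.9]
padD [651.3 -79.2]
pink [ 631.7 -296. ]
blue [ 365.7 -346.2]
```

View pics/crop.png

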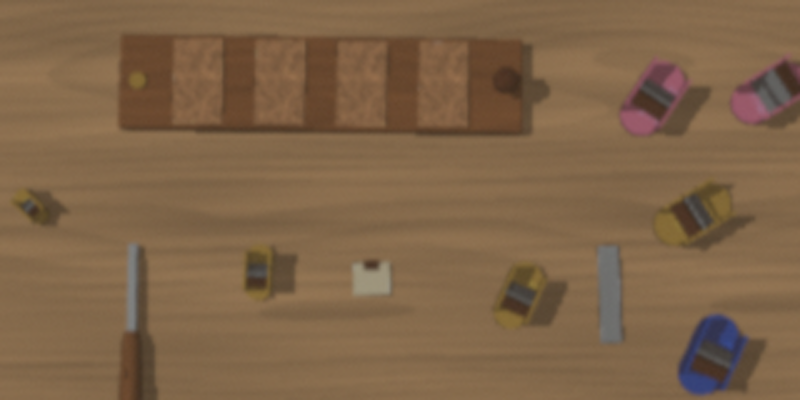

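```bash
python3 - <<'E'
from h import *
move(532,343,130,np.radians(43))
E
```

```text
slide [434.9 164.2  73.2] dr [ 1.300e-02  6.000e-03 -7.101e+00] dyaw 56.8
```

Emit:
step_arm([
  {"dr": [0, 0, -0.9], "slide": [54, 20, 9], "jaw": 60},
  {"dr": [0, 0, -1.8], "slide": [108, 41, 18], "jaw": 60},
  {"dr": [0, 0, -2.7], "slide": [163, 61, 27], "jaw": 60},
  {"dr": [0, 0, -3.6], "slide": [217, 82, 36], "jaw": 60},
  {"dr": [0, 0, -4.5], "slide": [272, 103, 46], "jaw": 60},
  {"dr": [0, 0, -5.4], "slide": [326, 123, 55], "jaw": 60},
  {"dr": [0, 0, -6.3], "slide": [381, 144, 64], "jaw": 60},
  {"dr": [0, 0, -7.1], "slide": [435, 164, 73], "jaw": 60},
])

```text
clock: 1.1
position: [533.6, 342.5, 130.1]
ee_rot: [0.93, 0.368, -0.0, 0.0]
contact_force: [0.7, 0.7, -0.3]
gripper_width: 60.1
grasp_force: 0.0
```

```bash
cat > look.py <<'E'
import sys
from h import *
n,cx,cy,z=sys.argv[1],*map(float,sys.argv[2:5])
half=float(sys.argv[5]) if len(sys.argv)>5 else 60
c=cam("wrist"); img=optics.get_image("wrist"); o=ortho(img,c,cx,cy,z,half)
s=500/2/half
for k in range(-100,101,10):
    if abs(k)<half: 
        p=int(250-k*s); cv2.line(o,(p,0),(p,12 if k%50==0 else 6),(255,255,255),1); cv2.line(o,(0,p),(12 if k%50==0 else 6,p),(255,255,255),1)
hsv=cv2.cvtColor(o,cv2.COLOR_BGR2HSV)
m=cv2.inRange(hsv,(18,140,40),(32,255,255)); m=cv2.morphologyEx(m,cv2.MORPH_CLOSE,np.ones((25,25)))
k,l,st,ce=cv2.connectedComponentsWithStats(m)
for i in range(1,k):
    if st[i,4]>800:
        r=cv2.minAreaRect(np.argwhere(l==i)[:,::-1].astype(np.float32)); b=cv2.boxPoints(r)
        cv2.polylines(o,[b.astype(int)],True,(255,0,255),1)
        e=max((b[1]-b[0],b[2]-b[1]),key=np.linalg.norm)
        print("box centre",round(cx+(250-r[0][1])/s,1),round(cy+(250-r[0][0])/s,1),"size",(np.array(r[1])/s).round(1),"yaw",round(np.degrees(np.arctan(e[0]/(e[1]+1e-9))),1))
print(arm.read_state()["position"].round(1),round(np.degrees(yaw()),1),arm.read_state()["clock"])
cv2.imwrite(f"pics/{n}.png",np.hstack([o,cv2.resize(img,(300,225)).repeat(1,0) if False else o[:,:0]]))
E
python3 look.py tiny1 532 343 5
```

```text
box centre 533.5 346.6 size [48.7 34.7] yaw 46.0
[537.6 338.2 128.3] 43.1 1.15
```

View pics/tiny1.png

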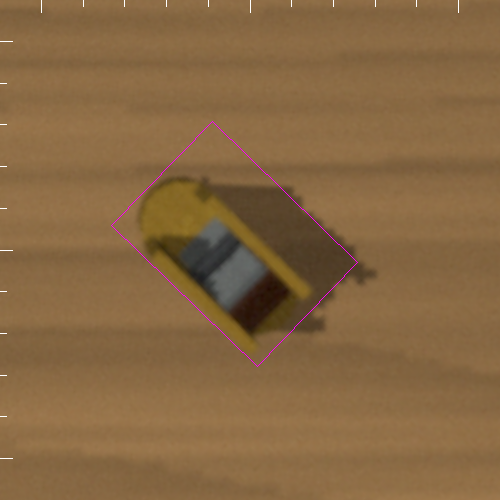

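```bash
cat > mv.py <<'E'
"""mv.py x,y,z,adeg ... : waypoints as slide/dr from the commanded pose; the last becomes the new commanded pose"""
import sys,json,os
from h import *
def G(a): return np.array([[np.cos(a),np.sin(a),0],[np.sin(a),-np.cos(a),0],[0,0,-1]])
c=json.load(open("cmd.json")) if os.path.exists("cmd.json") else [532,343,130.8,43.0]
s=arm.read_state(); print("cmd",np.round(c,1),"meas-cmd",(s["position"]-c[:3]).round(1),"yaw",round(np.degrees(yaw()),1),"w",round(s["gripper_width"],1),"F",round(s["grasp_force"]),"t",s["clock"])
M=G(np.radians(c[3]))
for w in sys.argv[1:]:
    t=np.array([float(v) for v in w.split(",")]); sl=(M.T@(t[:3]-c[:3])).round(0); dr=round(-(t[3]-c[3])/8,2)
    print("slide",sl.tolist(),"dr_z",dr,"dist",round(np.linalg.norm(sl)))
if len(sys.argv)>1: json.dump([*(np.array(c[:3])+M@sl),c[3]-8*dr],open("cmd.json","w"))
E
python3 mv.py 531,351,60,45 531,351,3,45
```

```text
cmd [532.  343.  130.8  43. ] meas-cmd [ 5.6 -4.8 -2.5] yaw 43.1 w 60.1 F 0 t 1.15
slide [5.0, -7.0, 71.0] dr_z -0.25 dist 72
slide [5.0, -7.0, 128.0] dr_z -0.25 dist 128
```

Emit:
step_arm([
  {"dr": [0, 0, -0.25], "slide": [5, -7, 20], "jaw": 48},
  {"dr": [0, 0, -0.25], "slide": [5, -7, 50], "jaw": 48},
  {"dr": [0, 0, -0.25], "slide": [5, -7, 71], "jaw": 48},
  {"dr": [0, 0, -0.25], "slide": [5, -7, 90], "jaw": 48},
  {"dr": [0, 0, -0.25], "slide": [5, -7, 110], "jaw": 48},
  {"dr": [0, 0, -0.25], "slide": [5, -7, 123], "jaw": 48},
  {"dr": [0, 0, -0.25], "slide": [5, -7, 128], "jaw": 48},
  {"dr": [0, 0, -0.25], "slide": [5, -7, 128], "jaw": 48},
])

```text
clock: 2.15
position: [531.3, 352.5, 2.8]
ee_rot: [0.924, 0.383, -0.0, 0.0]
contact_force: [0.7, 0.2, 0.3]
gripper_width: 48.5
grasp_force: 0.0
```

```bash
python3 mv.py; python3 look.py tiny2 531 351 26 40
```

```text
cmd [530.9 351.5   2.8  45. ] meas-cmd [ 0.4  1.  -0. ] yaw 45.0 w 48.5 F 0 t 2.15
box centre 527.4 342.0 size [78.  32.4] yaw 58.1
[531.6 352.8   3.3] 45.0 2.2
```

View pics/tiny2.png

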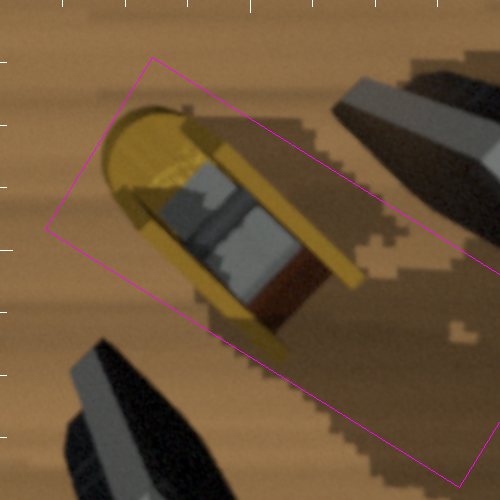

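Emit:
step_arm([
  {"dr": [0, 0, 0], "slide": [0, 0, 0], "jaw": 12},
  {"dr": [0, 0, 0], "slide": [0, 0, 0], "jaw": 12},
  {"dr": [0, 0, 0], "slide": [0, 0, 0], "jaw": 12},
  {"dr": [0, 0, 0], "slide": [0, 0, 0], "jaw": 12},
  {"dr": [0, 0, 0], "slide": [0, 0, 0], "jaw": 12},
  {"dr": [0, 0, 0], "slide": [0, 0, 0], "jaw": 12},
  {"dr": [0, 0, 0], "slide": [0, 0, -20], "jaw": 12},
  {"dr": [0, 0, 0], "slide": [0, 0, -50], "jaw": 12},
])

```text
clock: 3.2
position: [530.6, 351.8, 52.2]
ee_rot: [0.924, 0.383, -0.001, 0.001]
contact_force: [-0.2, 0.2, 0.4]
gripper_width: 11.9
grasp_force: 0.0
```

```bash
echo '[530.9,351.5,52.8,45.0]'>cmd.json; python3 mv.py 651,-79,120,-1
```

```text
cmd [530.9 351.5  52.8  45. ] meas-cmd [-0.3  0.3 -0.6] yaw 45.0 w 11.9 F 0 t 3.2
slide [-219.0, 389.0, -67.0] dr_z 5.75 dist 451
```

```bash
echo '[530.9,351.5,52.8,45.0]'>cmd.json; python3 - <<'E'
from h import *
img=optics.get_image("wrist"); t=optics.get_image("side"); cv2.imwrite("pics/m.png",np.hstack([cv2.resize(img,(500,375)),cv2.resize(t[340:460,180:340],(300,225)).repeat(1,0) if 0 else cv2.copyMakeBorder(cv2.resize(t[330:450,190:350],(300,225)),0,150,0,0,0)]))
E
```

```text
(no output)
```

View pics/m.png

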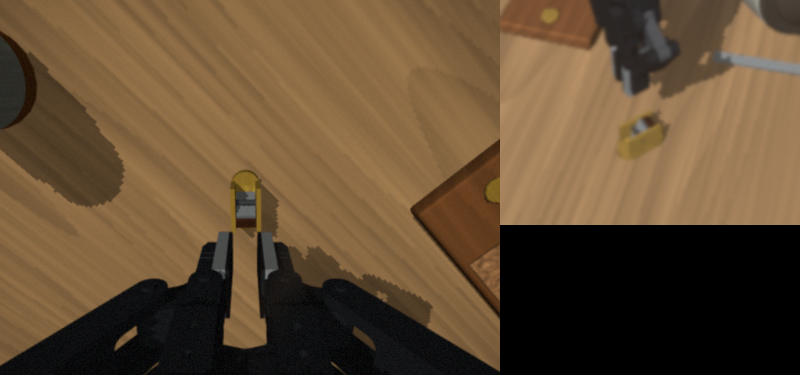

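```bash
python3 - <<'E'
from h import *
i=optics.camera_info("wrist");K=i["camera_matrix"];T=np.linalg.inv(i["T_tool_cam"])
for p in [(11,6,0),(0,6,0),(-11,6,0),(11,6,-20),(0,6,-20),(11,20,0)]:
    q=T@np.array([*p,1.]); print(p,"px in m.png",np.round([.78125*(K[0,2]-K[0,0]*q[0]/q[2]),.78125*(K[1,2]+K[1,1]*q[1]/q[2])]))
c=cam("wrist")
for n,u,v,z in [("front",246,170,3),("cheek back top L",236,229,26),("R",260,229,26),("cheek front",234,196,26),("R",259,196,26)]:
    print(n,px2w(c,u/.78125,v/.78125,z).round(1))
E
```

```text
(11, 6, 0) px in m.png [255. 208.]
(0, 6, 0) px in m.png [255. 226.]
(-11, 6, 0) px in m.png [255. 243.]
(11, 6, -20) px in m.png [256. 222.]
(0, 6, -20) px in m.png [256. 241.]
(11, 20, 0) px in m.png [279. 208.]
front [548.9 368.3]
cheek back top L [518.2 347.5]
R [529.9 335.7]
cheek front [534.3 365.3]
R [546.2 353.4]
```

```bash
python3 - <<'E'
from h import *
c=cam("side"); M=R.from_quat(arm.read_state()["ee_rot"]).as_matrix(); p=arm.read_state()["position"]; print(p)
for t in [(0,8,0),(0,-8,0),(11,8,-13),(0,8,-32)]: print(t,np.round(w2px(c,p+M@np.array(t,float)),1))
s=optics.get_image("side"); cv2.imwrite("pics/s.png",cv2.resize(s[300:430,200:340],None,fx=4,fy=4))
E
```

```text
[533.32098741 354.27944133  56.55571903]
(0, 8, 0) [258.2 383.8]
(0, -8, 0) [262.9 390.8]
(11, 8, -13) [251.5 381.4]
(0, 8, -32) [257.2 370.4]
```

View pics/s.png

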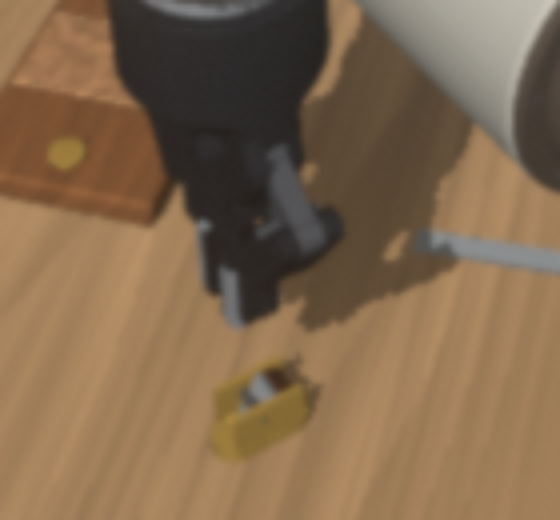

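```bash
python3 mv.py 532,352,-15,45
```

```text
cmd [530.9 351.5  52.8  45. ] meas-cmd [1.3 1.9 1.9] yaw 45.0 w 12.0 F 0 t 3.35
slide [1.0, 0.0, 68.0] dr_z -0.0 dist 68
```

Emit:
step_arm([
  {"dr": [0, 0, 0], "slide": [1, 0, 0], "jaw": 40},
  {"dr": [0, 0, 0], "slide": [1, 0, 5], "jaw": 40},
  {"dr": [0, 0, 0], "slide": [1, 0, 10], "jaw": 40},
  {"dr": [0, 0, 0], "slide": [1, 0, 20], "jaw": 40},
  {"dr": [0, 0, 0], "slide": [1, 0, 40], "jaw": 40},
  {"dr": [0, 0, 0], "slide": [1, 0, 55], "jaw": 40},
  {"dr": [0, 0, 0], "slide": [1, 0, 63], "jaw": 40},
  {"dr": [0, 0, 0], "slide": [1, 0, 68], "jaw": 40},
])

```text
clock: 4.35
position: [532.0, 353.2, -15.7]
ee_rot: [0.924, 0.383, -0.0, 0.0]
contact_force: [1.1, -0.4, 0.0]
gripper_width: 40.0
grasp_force: 0.0
```

```bash
python3 mv.py; python3 - <<'E'
from h import *
w=optics.get_image("wrist"); s=optics.get_image("side"); cv2.imwrite("pics/s2.png",np.hstack([cv2.resize(s[300:430,200:340],(400,371)),cv2.resize(w,(400,371))]))
E
python3 mv.py
```

```text
cmd [531.6 352.2 -15.2  45. ] meas-cmd [ 0.4  1.  -0.5] yaw 45.0 w 40.0 F 0 t 4.35
cmd [531.6 352.2 -15.2  45. ] meas-cmd [ 0.2  0.9 -0.4] yaw 45.0 w 40.2 F 0 t 4.45
```

View pics/s2.png

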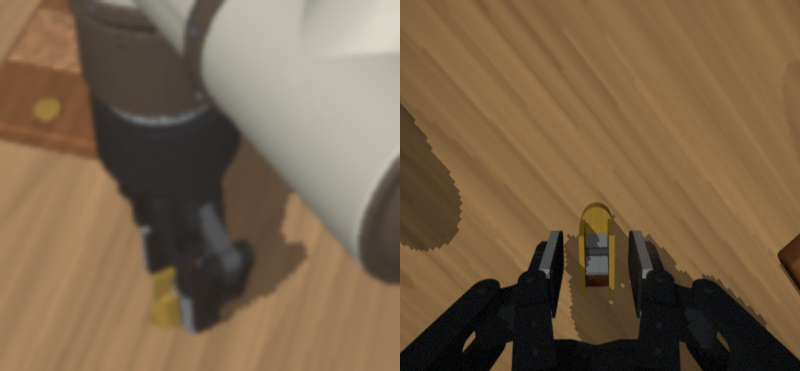

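Emit:
step_arm([
  {"dr": [0, 0, 0], "slide": [1, 0, 3], "jaw": 40},
  {"dr": [0, 0, 0], "slide": [2, 0, 6], "jaw": 14},
  {"dr": [0, 0, 0], "slide": [2, 0, 6], "jaw": 14},
  {"dr": [0, 0, 0], "slide": [2, 0, 6], "jaw": 14},
  {"dr": [0, 0, 0], "slide": [2, 0, 6], "jaw": 14},
  {"dr": [0, 0, 0], "slide": [2, 0, 6], "jaw": 14},
  {"dr": [0, 0, 0], "slide": [2, 0, 6], "jaw": 14},
  {"dr": [0, 0, 0], "slide": [2, 0, 6], "jaw": 14},
])

```text
clock: 5.45
position: [533.5, 354.8, -21.0]
ee_rot: [0.924, 0.383, 0.0, -0.0]
contact_force: [-0.1, 0.8, 2.1]
gripper_width: 19.0
grasp_force: 60.7
```

```bash
echo '[533.0,353.6,-21.2,45.0]'>cmd.json; python3 mv.py 533,354,60,45 575,201,80,29 618,45,80,12 640,-40,80,2 651,-79,80,-1
```

```text
cmd [533.  353.6 -21.2  45. ] meas-cmd [0.5 1.2 0.2] yaw 45.0 w 19.0 F 61 t 5.45
slide [0.0, -0.0, -81.0] dr_z -0.0 dist 81
slide [-78.0, 138.0, -101.0] dr_z 2.0 dist 188
slide [-158.0, 278.0, -101.0] dr_z 4.12 dist 335
slide [-203.0, 354.0, -101.0] dr_z 5.38 dist 420
slide [-222.0, 389.0, -101.0] dr_z 5.75 dist 459
```

Emit:
step_arm([
  {"dr": [0, 0, 0], "slide": [0, 0, -30], "jaw": 14},
  {"dr": [0, 0, 0], "slide": [0, 0, -75], "jaw": 14},
  {"dr": [0, 0, 0.7], "slide": [-26, 46, -101], "jaw": 14},
  {"dr": [0, 0, 1.4], "slide": [-54, 95, -101], "jaw": 14},
  {"dr": [0, 0, 2.1], "slide": [-82, 144, -101], "jaw": 14},
  {"dr": [0, 0, 2.8], "slide": [-110, 193, -101], "jaw": 14},
  {"dr": [0, 0, 3.5], "slide": [-136, 240, -101], "jaw": 14},
  {"dr": [0, 0, 4.12], "slide": [-158, 278, -101], "jaw": 14},
])

```text
clock: 6.45
position: [617.6, 43.9, 79.2]
ee_rot: [0.995, 0.103, -0.001, 0.0]
contact_force: [0.5, -0.3, -0.5]
gripper_width: 18.2
grasp_force: 60.5
```

```bash
python3 - <<'E'
import json,numpy as np
a=np.radians(45);M=np.array([[np.cos(a),np.sin(a),0],[np.sin(a),-np.cos(a),0],[0,0,-1]])
json.dump([*(np.array([533,353.6,-21.2])+M@[-158,278,-101]),45-8*4.12],open("cmd.json","w"))
E
python3 mv.py 651,-79,70,-1
```

```text
cmd [617.9  45.3  79.8  12. ] meas-cmd [-0.2 -1.4 -0.6] yaw 11.8 w 18.2 F 60 t 6.45
slide [6.0, 128.0, 10.0] dr_z 1.63 dist 129
```

Emit:
step_arm([
  {"dr": [0, 0, 0.4], "slide": [1, 30, 2], "jaw": 14},
  {"dr": [0, 0, 0.9], "slide": [3, 65, 5], "jaw": 14},
  {"dr": [0, 0, 1.3], "slide": [5, 100, 8], "jaw": 14},
  {"dr": [0, 0, 1.63], "slide": [6, 120, 10], "jaw": 14},
  {"dr": [0, 0, 1.63], "slide": [6, 128, 10], "jaw": 14},
  {"dr": [0, 0, 1.63], "slide": [6, 128, 10], "jaw": 14},
  {"dr": [0, 0, 1.63], "slide": [6, 128, 10], "jaw": 14},
  {"dr": [0, 0, 1.63], "slide": [6, 128, 10], "jaw": 14},
])

```text
clock: 7.45
position: [650.8, -76.7, 70.0]
ee_rot: [1.0, -0.008, 0.0, -0.0]
contact_force: [0.3, -0.2, -1.2]
gripper_width: 18.9
grasp_force: 60.5
```

```bash
python3 mv.py; python3 look.py pad4 651 -60 19 110
```

```text
cmd [650.4 -78.6  69.8  -1. ] meas-cmd [0.3 2.  0.2] yaw -0.9 w 18.9 F 60 t 7.45
box centre 596.4 -76.0 size [37.  85.4] yaw -1.5
[650.8 -76.8  70. ] -0.9 7.5
```

View pics/pad4.png

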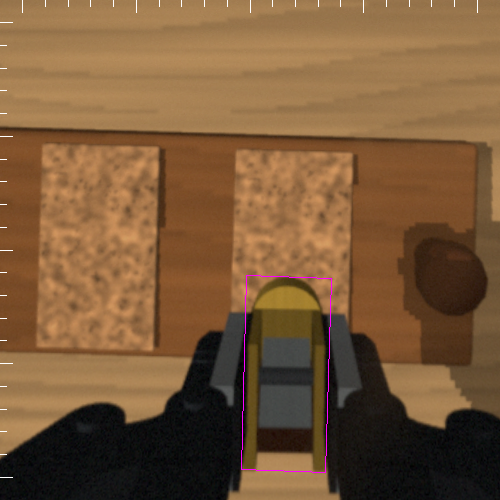

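```bash
python3 mv.py 654,-80.5,-1,-1.6
```

```text
cmd [650.4 -78.6  69.8  -1. ] meas-cmd [0.4 1.9 0.2] yaw -0.9 w 18.7 F 60 t 7.5
slide [4.0, 2.0, 71.0] dr_z 0.08 dist 71
```

Emit:
step_arm([
  {"dr": [0, 0, 0.08], "slide": [4, 2, 20], "jaw": 14},
  {"dr": [0, 0, 0.08], "slide": [4, 2, 45], "jaw": 14},
  {"dr": [0, 0, 0.08], "slide": [4, 2, 60], "jaw": 14},
  {"dr": [0, 0, 0.08], "slide": [4, 2, 66], "jaw": 14},
  {"dr": [0, 0, 0.08], "slide": [4, 2, 69], "jaw": 14},
  {"dr": [0, 0, 0.08], "slide": [4, 2, 71], "jaw": 14},
  {"dr": [0, 0, 0.08], "slide": [4, 2, 71], "jaw": 14},
  {"dr": [0, 0, 0.08], "slide": [4, 2, 71], "jaw": 14},
])

```text
clock: 8.5
position: [655.1, -79.7, -0.6]
ee_rot: [1.0, -0.014, 0.001, -0.0]
contact_force: [0.8, 0.0, -1.1]
gripper_width: 18.5
grasp_force: 60.5
```

Emit:
step_arm([
  {"dr": [0, 0, 0], "slide": [0, 0, 0], "jaw": 36},
  {"dr": [0, 0, 0], "slide": [0, 0, 0], "jaw": 36},
  {"dr": [0, 0, 0], "slide": [0, 0, 0], "jaw": 36},
  {"dr": [0, 0, 0], "slide": [0, 0, 0], "jaw": 36},
  {"dr": [0, 0, 0], "slide": [0, 0, -5], "jaw": 36},
  {"dr": [0, 0, 0], "slide": [0, 0, -30], "jaw": 36},
  {"dr": [0, 0, 0], "slide": [0, 0, -60], "jaw": 36},
  {"dr": [0, 0, 0], "slide": [0, 0, -90], "jaw": 36},
])

```text
clock: 9.5
position: [654.8, -79.7, 90.0]
ee_rot: [1.0, -0.014, 0.0, 0.0]
contact_force: [0.1, 0.1, -0.0]
gripper_width: 35.8
grasp_force: 0.0
```

```bash
python3 - <<'E'
import json
c=json.load(open("cmd.json")); c[2]+=90; json.dump(c,open("cmd.json","w"))
E
python3 mv.py 458,114.4,120,0; python3 look.py r4 651 -60 45 80
```

```text
cmd [654.4 -80.7  88.8  -1.6] meas-cmd [0.4 1.  1.2] yaw -1.6 w 35.8 F 0 t 9.5
slide [-202.0, -189.0, -31.0] dr_z -0.2 dist 278
box centre 656.1 -79.7 size [20.6 43.6] yaw -2.0
[657.8 -80.   95.2] -1.6 9.55
```

View pics/r4.png

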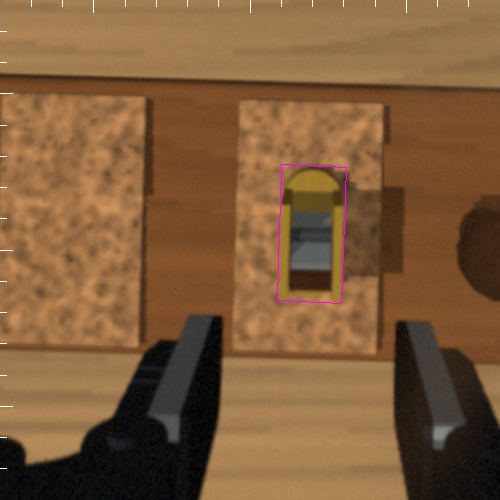

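Emit:
step_arm([
  {"dr": [0, 0, 0], "slide": [-25, -23, -10], "jaw": 55},
  {"dr": [0, 0, 0], "slide": [-60, -56, -20], "jaw": 55},
  {"dr": [0, 0, -0.1], "slide": [-100, -94, -31], "jaw": 55},
  {"dr": [0, 0, -0.2], "slide": [-140, -131, -31], "jaw": 55},
  {"dr": [0, 0, -0.2], "slide": [-175, -164, -31], "jaw": 55},
  {"dr": [0, 0, -0.2], "slide": [-195, -182, -31], "jaw": 55},
  {"dr": [0, 0, -0.2], "slide": [-202, -189, -31], "jaw": 55},
  {"dr": [0, 0, -0.2], "slide": [-202, -189, -31], "jaw": 55},
])

```text
clock: 10.55
position: [458.5, 115.3, 120.1]
ee_rot: [1.0, 0.0, 0.0, -0.0]
contact_force: [-0.3, -0.2, -0.8]
gripper_width: 55.0
grasp_force: 0.0
```

```bash
sed -i 's/(18,140,40)/(18,165,70)/' look.py; python3 mv.py; python3 look.py small 458 114 30 60; python3 -c "
import cv2;i=cv2.cvtColor(cv2.imread('pics/small.png'),40);print(i[100,100],i[400,100],i[100,400])"
```

```text
cmd [457.9 114.  119.8  -0. ] meas-cmd [0.6 1.3 0.3] yaw 0.0 w 55.0 F 0 t 10.55
box centre 465.1 115.3 size [28.1 53.6] yaw -4.3
[458.9 115.  120. ] -0.0 10.6
[ 16 128 145] [ 16 128 145] [ 16 129 136]
```

View pics/small.png

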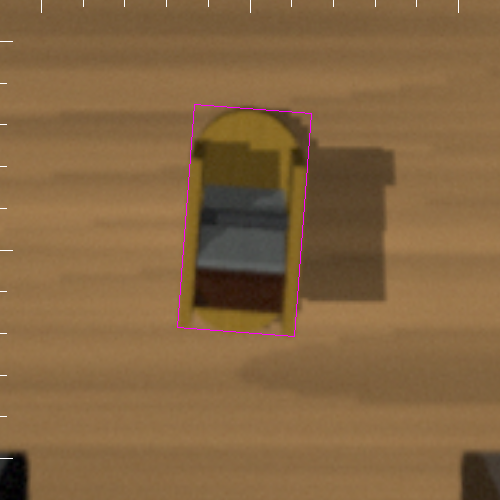

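```bash
python3 mv.py 460,115,-20,-3.8; cat cmd.json
```

```text
cmd [457.9 114.  119.8  -0. ] meas-cmd [1.  1.  0.2] yaw -0.0 w 55.2 F 0 t 10.6
slide [2.0, -1.0, 140.0] dr_z 0.47 dist 140
[459.87793609104335, 115.00154454455026, -20.200000000000003, -3.8]
```

Emit:
step_arm([
  {"dr": [0, 0, 0.2], "slide": [2, -1, 25], "jaw": 48},
  {"dr": [0, 0, 0.47], "slide": [2, -1, 65], "jaw": 48},
  {"dr": [0, 0, 0.47], "slide": [2, -1, 95], "jaw": 48},
  {"dr": [0, 0, 0.47], "slide": [2, -1, 115], "jaw": 48},
  {"dr": [0, 0, 0.47], "slide": [2, -1, 128], "jaw": 48},
  {"dr": [0, 0, 0.47], "slide": [2, -1, 135], "jaw": 48},
  {"dr": [0, 0, 0.47], "slide": [2, -1, 140], "jaw": 48},
  {"dr": [0, 0, 0.47], "slide": [2, -1, 140], "jaw": 30},
])

```text
clock: 11.6
position: [460.5, 116.1, -20.0]
ee_rot: [0.999, -0.033, 0.0, -0.0]
contact_force: [-0.8, 0.8, -0.5]
gripper_width: 31.0
grasp_force: 0.0
```

Emit:
step_arm([
  {"dr": [0, 0, 0], "slide": [0, 0, 0], "jaw": 20},
  {"dr": [0, 0, 0], "slide": [0, 0, 0], "jaw": 20},
  {"dr": [0, 0, 0], "slide": [0, 0, 0], "jaw": 20},
  {"dr": [0, 0, 0], "slide": [0, 0, 0], "jaw": 20},
  {"dr": [0, 0, 0], "slide": [0, 0, 0], "jaw": 20},
  {"dr": [0, 0, 0], "slide": [0, 0, 0], "jaw": 20},
  {"dr": [0, 0, 0], "slide": [0, 0, 0], "jaw": 20},
  {"dr": [0, 0, 0], "slide": [0, 0, 0], "jaw": 20},
])

```text
clock: 12.6
position: [460.6, 116.3, -19.7]
ee_rot: [0.999, -0.033, 0.0, -0.0]
contact_force: [-1.4, -0.1, 6.0]
gripper_width: 26.6
grasp_force: 60.8
```

```bash
python3 mv.py 460,115,90,-3.8 652.5,4.8,90,-1.6
```

```text
cmd [459.9 115.  -20.2  -3.8] meas-cmd [0.7 1.3 0.5] yaw -3.8 w 26.6 F 61 t 12.6
slide [0.0, -0.0, -110.0] dr_z -0.0 dist 110
slide [200.0, 97.0, -110.0] dr_z -0.27 dist 248
```

Emit:
step_arm([
  {"dr": [0, 0, 0], "slide": [0, 0, -30], "jaw": 20},
  {"dr": [0, 0, 0], "slide": [0, 0, -75], "jaw": 20},
  {"dr": [0, 0, 0], "slide": [25, 12, -110], "jaw": 20},
  {"dr": [0, 0, -0.1], "slide": [70, 34, -110], "jaw": 20},
  {"dr": [0, 0, -0.2], "slide": [120, 58, -110], "jaw": 20},
  {"dr": [0, 0, -0.27], "slide": [165, 80, -110], "jaw": 20},
  {"dr": [0, 0, -0.27], "slide": [192, 93, -110], "jaw": 20},
  {"dr": [0, 0, -0.27], "slide": [200, 97, -110], "jaw": 20},
])

```text
clock: 13.6
position: [653.8, 4.7, 88.1]
ee_rot: [1.0, -0.015, -0.001, 0.0]
contact_force: [-0.6, 0.0, -1.0]
gripper_width: 26.4
grasp_force: 60.1
```

```bash
python3 mv.py 652.5,4.6,-0.5,-1.6
```

```text
cmd [653.    5.   89.8  -1.6] meas-cmd [ 0.8 -0.2 -1.7] yaw -1.8 w 26.4 F 60 t 13.6
slide [-0.0, 0.0, 90.0] dr_z -0.0 dist 90
```

Emit:
step_arm([
  {"dr": [0, 0, 0], "slide": [0, 0, 25], "jaw": 20},
  {"dr": [0, 0, 0], "slide": [0, 0, 55], "jaw": 20},
  {"dr": [0, 0, 0], "slide": [0, 0, 75], "jaw": 20},
  {"dr": [0, 0, 0], "slide": [0, 0, 84], "jaw": 20},
  {"dr": [0, 0, 0], "slide": [0, 0, 88], "jaw": 20},
  {"dr": [0, 0, 0], "slide": [0, 0, 90], "jaw": 20},
  {"dr": [0, 0, 0], "slide": [0, 0, 90], "jaw": 20},
  {"dr": [0, 0, 0], "slide": [0, 0, 90], "jaw": 20},
])

```text
clock: 14.6
position: [653.8, 6.0, 0.5]
ee_rot: [1.0, -0.014, 0.001, -0.0]
contact_force: [0.1, 0.1, -1.4]
gripper_width: 26.9
grasp_force: 60.1
```

Emit:
step_arm([
  {"dr": [0, 0, 0], "slide": [0, 0, 0], "jaw": 44},
  {"dr": [0, 0, 0], "slide": [0, 0, 0], "jaw": 44},
  {"dr": [0, 0, 0], "slide": [0, 0, 0], "jaw": 44},
  {"dr": [0, 0, 0], "slide": [0, 0, 0], "jaw": 44},
  {"dr": [0, 0, 0], "slide": [0, 0, -5], "jaw": 44},
  {"dr": [0, 0, 0], "slide": [0, 0, -30], "jaw": 44},
  {"dr": [0, 0, 0], "slide": [0, 0, -65], "jaw": 44},
  {"dr": [0, 0, 0], "slide": [0, 0, -100], "jaw": 44},
])

```text
clock: 15.6
position: [653.3, 5.9, 101.1]
ee_rot: [1.0, -0.014, 0.0, 0.0]
contact_force: [0.3, 0.2, -0.3]
gripper_width: 44.0
grasp_force: 0.0
```

```bash
python3 - <<'E'
import json
c=json.load(open("cmd.json")); c[2]+=100; json.dump(c,open("cmd.json","w"))
E
python3 look.py r3 652 -30 40 80; python3 mv.py 430,-150,125,-31
```

```text
box centre 655.9 5.9 size [29.4 56.8] yaw -1.8
box centre 654.3 -78.1 size [28.6 43. ] yaw -1.8
[656.8   6.1 107.1] -1.6 15.65
cmd [653.    5.   99.8  -1.6] meas-cmd [3.8 1.1 7.3] yaw -1.6 w 43.8 F 0 t 15.65
slide [-218.0, 161.0, -25.0] dr_z 3.67 dist 272
```

Emit:
step_arm([
  {"dr": [0, 0, 0.3], "slide": [-20, 15, -12], "jaw": 65},
  {"dr": [0, 0, 0.9], "slide": [-55, 40, -25], "jaw": 65},
  {"dr": [0, 0, 1.6], "slide": [-100, 74, -25], "jaw": 65},
  {"dr": [0, 0, 2.4], "slide": [-145, 107, -25], "jaw": 65},
  {"dr": [0, 0, 3.1], "slide": [-185, 137, -25], "jaw": 65},
  {"dr": [0, 0, 3.67], "slide": [-210, 155, -25], "jaw": 65},
  {"dr": [0, 0, 3.67], "slide": [-218, 161, -25], "jaw": 65},
  {"dr": [0, 0, 3.67], "slide": [-218, 161, -25], "jaw": 65},
])

```text
clock: 16.65
position: [431.3, -148.9, 125.3]
ee_rot: [0.964, -0.267, 0.001, -0.0]
contact_force: [0.4, -1.0, 0.2]
gripper_width: 64.9
grasp_force: 0.0
```

```bash
python3 mv.py; python3 look.py med 432 -152 34 60
```

```text
cmd [ 430.5 -149.7  124.8  -31. ] meas-cmd [0.9 0.8 0.5] yaw -31.0 w 64.9 F 0 t 16.65
box centre 437.0 -153.5 size [36.3 65.8] yaw -25.4
[ 431.9 -148.6  125.2] -30.9 16.7
```

View pics/med.png

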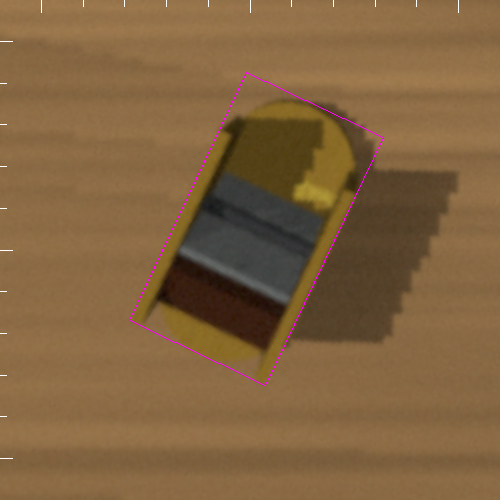

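```bash
python3 mv.py 429.5,-151,-20,-25.4; python3 mv.py 429.5,-151,-20,-25.4 429.5,-151,90,-25.4 655,89.5,90,-1.6; cat cmd.json
```

```text
cmd [ 430.5 -149.7  124.8  -31. ] meas-cmd [1.4 1.1 0.4] yaw -30.9 w 65.1 F 0 t 16.7
slide [-0.0, 2.0, 145.0] dr_z -0.7 dist 145
cmd [ 429.5 -151.4  -20.2  -25.4] meas-cmd [  2.5   2.8 145.4] yaw -30.9 w 65.1 F 0 t 16.7
slide [-0.0, -0.0, -0.0] dr_z -0.0 dist 0
slide [-0.0, -0.0, -110.0] dr_z -0.0 dist 110
slide [100.0, -314.0, -110.0] dr_z -2.97 dist 347
[654.4803058201188, 89.30445424437445, 89.8, -1.639999999999997]
```

Emit:
step_arm([
  {"dr": [0, 0, -0.3], "slide": [0, 2, 25], "jaw": 58},
  {"dr": [0, 0, -0.7], "slide": [0, 2, 65], "jaw": 58},
  {"dr": [0, 0, -0.7], "slide": [0, 2, 100], "jaw": 58},
  {"dr": [0, 0, -0.7], "slide": [0, 2, 120], "jaw": 58},
  {"dr": [0, 0, -0.7], "slide": [0, 2, 133], "jaw": 58},
  {"dr": [0, 0, -0.7], "slide": [0, 2, 140], "jaw": 58},
  {"dr": [0, 0, -0.7], "slide": [0, 2, 145], "jaw": 58},
  {"dr": [0, 0, -0.7], "slide": [0, 2, 145], "jaw": 40},
])

```text
clock: 17.7
position: [430.2, -150.4, -20.0]
ee_rot: [0.976, -0.22, 0.0, -0.0]
contact_force: [0.3, 0.0, 0.2]
gripper_width: 41.2
grasp_force: 0.0
```

Emit:
step_arm([
  {"dr": [0, 0, 0], "slide": [0, 0, 0], "jaw": 28},
  {"dr": [0, 0, 0], "slide": [0, 0, 0], "jaw": 28},
  {"dr": [0, 0, 0], "slide": [0, 0, 0], "jaw": 28},
  {"dr": [0, 0, 0], "slide": [0, 0, 0], "jaw": 28},
  {"dr": [0, 0, 0], "slide": [0, 0, 0], "jaw": 28},
  {"dr": [0, 0, 0], "slide": [0, 0, 0], "jaw": 28},
  {"dr": [0, 0, 0], "slide": [0, 0, 0], "jaw": 28},
  {"dr": [0, 0, 0], "slide": [0, 0, -40], "jaw": 28},
])

```text
clock: 18.7
position: [426.7, -150.4, 17.7]
ee_rot: [0.975, -0.22, -0.004, 0.001]
contact_force: [0.7, -0.1, -2.6]
gripper_width: 35.0
grasp_force: 60.7
```

Emit:
step_arm([
  {"dr": [0, 0, 0], "slide": [0, 0, -45], "jaw": 28},
  {"dr": [0, 0, -0.3], "slide": [8, -26, -70], "jaw": 28},
  {"dr": [0, 0, -0.9], "slide": [26, -80, -70], "jaw": 28},
  {"dr": [0, 0, -1.5], "slide": [44, -138, -70], "jaw": 28},
  {"dr": [0, 0, -2.1], "slide": [62, -195, -70], "jaw": 28},
  {"dr": [0, 0, -2.6], "slide": [80, -250, -70], "jaw": 28},
  {"dr": [0, 0, -2.97], "slide": [93, -293, -70], "jaw": 28},
  {"dr": [0, 0, -2.97], "slide": [100, -314, -70], "jaw": 28},
])

```text
clock: 19.7
position: [655.2, 92.1, 87.8]
ee_rot: [1.0, -0.014, -0.001, 0.0]
contact_force: [-0.9, -0.2, -3.4]
gripper_width: 34.9
grasp_force: 60.9
```

```bash
python3 mv.py 654.4,89.3,-0.3,-1.6
```

```text
cmd [654.5  89.3  89.8  -1.6] meas-cmd [ 0.7  2.8 -2. ] yaw -1.6 w 34.9 F 61 t 19.7
slide [-0.0, 0.0, 90.0] dr_z -0.0 dist 90
```

Emit:
step_arm([
  {"dr": [0, 0, 0], "slide": [0, 0, 20], "jaw": 28},
  {"dr": [0, 0, 0], "slide": [0, 0, 50], "jaw": 28},
  {"dr": [0, 0, 0], "slide": [0, 0, 72], "jaw": 28},
  {"dr": [0, 0, 0], "slide": [0, 0, 83], "jaw": 28},
  {"dr": [0, 0, 0], "slide": [0, 0, 88], "jaw": 28},
  {"dr": [0, 0, 0], "slide": [0, 0, 90], "jaw": 28},
  {"dr": [0, 0, 0], "slide": [0, 0, 90], "jaw": 28},
  {"dr": [0, 0, 0], "slide": [0, 0, 90], "jaw": 28},
])

```text
clock: 20.7
position: [655.3, 90.5, 0.6]
ee_rot: [1.0, -0.014, 0.001, -0.0]
contact_force: [-0.5, -0.3, -1.6]
gripper_width: 35.0
grasp_force: 60.9
```

Emit:
step_arm([
  {"dr": [0, 0, 0], "slide": [0, 0, 0], "jaw": 52},
  {"dr": [0, 0, 0], "slide": [0, 0, 0], "jaw": 52},
  {"dr": [0, 0, 0], "slide": [0, 0, 0], "jaw": 52},
  {"dr": [0, 0, 0], "slide": [0, 0, 0], "jaw": 52},
  {"dr": [0, 0, 0], "slide": [0, 0, -5], "jaw": 52},
  {"dr": [0, 0, 0], "slide": [0, 0, -30], "jaw": 52},
  {"dr": [0, 0, 0], "slide": [0, 0, -65], "jaw": 52},
  {"dr": [0, 0, 0], "slide": [0, 0, -100], "jaw": 52},
])

```text
clock: 21.7
position: [654.8, 90.3, 101.1]
ee_rot: [1.0, -0.014, 0.0, 0.0]
contact_force: [-0.0, 0.4, 0.3]
gripper_width: 52.0
grasp_force: 0.0
```

```bash
python3 - <<'E'
import json
c=json.load(open("cmd.json")); c[2]+=100; json.dump(c,open("cmd.json","w"))
E
python3 look.py r2 652 50 45 80; python3 mv.py 508,-330,130,-58
```

```text
box centre 660.5 90.3 size [37.8 68.7] yaw -1.6
box centre 657.6 7.9 size [37.2 55.2] yaw -1.5
[658.2  90.8 107.2] -1.6 21.75
cmd [654.5  89.3  99.8  -1.6] meas-cmd [3.8 1.5 7.4] yaw -1.6 w 52.2 F 0 t 21.75
slide [-134.0, 423.0, -30.0] dr_z 7.04 dist 445
```

Emit:
step_arm([
  {"dr": [0, 0, 0.7], "slide": [-12, 36, -20], "jaw": 72},
  {"dr": [0, 0, 1.7], "slide": [-29, 92, -30], "jaw": 72},
  {"dr": [0, 0, 2.7], "slide": [-47, 150, -30], "jaw": 72},
  {"dr": [0, 0, 3.7], "slide": [-66, 208, -30], "jaw": 72},
  {"dr": [0, 0, 4.7], "slide": [-84, 266, -30], "jaw": 72},
  {"dr": [0, 0, 5.6], "slide": [-103, 324, -30], "jaw": 72},
  {"dr": [0, 0, 6.5], "slide": [-121, 380, -30], "jaw": 72},
  {"dr": [0, 0, 7.04], "slide": [-134, 423, -30], "jaw": 72},
])

```text
clock: 22.75
position: [507.8, -330.8, 130.2]
ee_rot: [0.874, -0.486, 0.0, 0.0]
contact_force: [0.4, 0.5, -0.5]
gripper_width: 72.2
grasp_force: 0.0
```

```bash
python3 mv.py; python3 look.py large 508 -330 38 70
```

```text
cmd [ 508.4 -329.7  129.8  -58. ] meas-cmd [-0.7 -1.2  0.4] yaw -58.2 w 72.2 F 0 t 22.75
box centre 515.2 -339.7 size [44.3 77.5] yaw -59.6
[ 506.3 -334.5  130.1] -58.5 22.8
```

View pics/large.png

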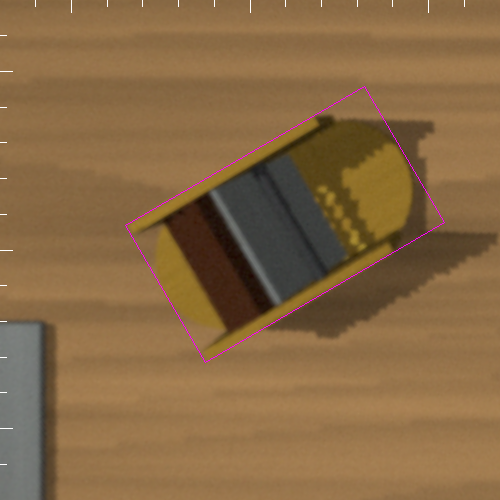

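```bash
python3 mv.py 510.7,-333.2,-20,-59.6; python3 mv.py 510.7,-333.2,20,-59.6;  python3 mv.py 575,-80,95,-30; python3 mv.py 657,174.5,95,-1.6
```

```text
cmd [ 508.4 -329.7  129.8  -58. ] meas-cmd [-2.2 -4.8  0.3] yaw -58.5 w 71.8 F 0 t 22.8
slide [4.0, -0.0, 150.0] dr_z 0.21 dist 150
cmd [ 510.6 -333.1  -20.2  -59.6] meas-cmd [ -4.3  -1.4 150.3] yaw -58.5 w 71.8 F 0 t 22.8
slide [0.0, -0.0, -40.0] dr_z -0.0 dist 40
cmd [ 510.6 -333.1   19.8  -59.6] meas-cmd [ -4.3  -1.4 110.3] yaw -58.5 w 71.8 F 0 t 22.8
slide [-186.0, -184.0, -75.0] dr_z -3.7 dist 272
cmd [575.3 -79.6  94.8 -30. ] meas-cmd [ -69.  -254.9   35.3] yaw -58.5 w 71.8 F 0 t 22.8
slide [-56.0, -261.0, -0.0] dr_z -3.55 dist 267
```

Emit:
step_arm([
  {"dr": [0, 0, 0.2], "slide": [4, 1, 25], "jaw": 72},
  {"dr": [0, 0, 0.2], "slide": [4, 1, 65], "jaw": 72},
  {"dr": [0, 0, 0.2], "slide": [4, 1, 100], "jaw": 72},
  {"dr": [0, 0, 0.2], "slide": [4, 1, 120], "jaw": 72},
  {"dr": [0, 0, 0.2], "slide": [4, 1, 120], "jaw": 72},
  {"dr": [0, 0, 0.2], "slide": [4, 1, 120], "jaw": 72},
  {"dr": [0, 0, 0.2], "slide": [4, 1, 120], "jaw": 72},
  {"dr": [0, 0, 0.2], "slide": [4, 1, 120], "jaw": 72},
])

```text
clock: 23.8
position: [510.6, -332.8, 10.8]
ee_rot: [0.868, -0.497, 0.001, -0.0]
contact_force: [-0.2, -0.0, -0.2]
gripper_width: 72.2
grasp_force: 0.0
```

Emit:
step_arm([
  {"dr": [0, 0, 0], "slide": [0, 0, 12], "jaw": 66},
  {"dr": [0, 0, 0], "slide": [0, 0, 22], "jaw": 66},
  {"dr": [0, 0, 0], "slide": [0, 0, 30], "jaw": 66},
  {"dr": [0, 0, 0], "slide": [0, 0, 30], "jaw": 36},
  {"dr": [0, 0, 0], "slide": [0, 0, 30], "jaw": 36},
  {"dr": [0, 0, 0], "slide": [0, 0, 30], "jaw": 36},
  {"dr": [0, 0, 0], "slide": [0, 0, 30], "jaw": 36},
  {"dr": [0, 0, 0], "slide": [0, 0, 30], "jaw": 36},
])

```text
clock: 24.8
position: [509.8, -332.5, -20.4]
ee_rot: [0.868, -0.497, -0.0, 0.0]
contact_force: [0.5, 0.1, -4.3]
gripper_width: 42.9
grasp_force: 62.1
```

Emit:
step_arm([
  {"dr": [0, 0, 0], "slide": [0, 0, 0], "jaw": 36},
  {"dr": [0, 0, 0], "slide": [0, 0, 0], "jaw": 36},
  {"dr": [0, 0, 0], "slide": [0, 0, 0], "jaw": 36},
  {"dr": [0, 0, 0], "slide": [0, 0, -5], "jaw": 36},
  {"dr": [0, 0, 0], "slide": [0, 0, -12], "jaw": 36},
  {"dr": [0, 0, 0], "slide": [0, 0, -22], "jaw": 36},
  {"dr": [0, 0, 0], "slide": [0, 0, -40], "jaw": 36},
  {"dr": [0, 0, 0], "slide": [0, 0, -40], "jaw": 36},
])

```text
clock: 25.8
position: [511.7, -333.2, 22.0]
ee_rot: [0.868, -0.496, 0.002, -0.0]
contact_force: [1.1, 0.5, -3.6]
gripper_width: 42.9
grasp_force: 62.1
```

Emit:
step_arm([
  {"dr": [0, 0, 0], "slide": [0, 0, -30], "jaw": 36},
  {"dr": [0, 0, -0.2], "slide": [-10, -10, -65], "jaw": 36},
  {"dr": [0, 0, -0.8], "slide": [-38, -38, -75], "jaw": 36},
  {"dr": [0, 0, -1.5], "slide": [-75, -74, -75], "jaw": 36},
  {"dr": [0, 0, -2.2], "slide": [-112, -111, -75], "jaw": 36},
  {"dr": [0, 0, -2.9], "slide": [-149, -147, -75], "jaw": 36},
  {"dr": [0, 0, -3.4], "slide": [-175, -173, -75], "jaw": 36},
  {"dr": [0, 0, -3.7], "slide": [-186, -184, -75], "jaw": 36},
])

```text
clock: 26.8
position: [574.5, -77.0, 94.4]
ee_rot: [0.967, -0.257, -0.0, -0.0]
contact_force: [-0.2, -0.3, -3.0]
gripper_width: 43.2
grasp_force: 62.2
```

Emit:
step_arm([
  {"dr": [0, 0, -0.3], "slide": [-5, -25, 0], "jaw": 36},
  {"dr": [0, 0, -0.9], "slide": [-15, -70, 0], "jaw": 36},
  {"dr": [0, 0, -1.6], "slide": [-26, -120, 0], "jaw": 36},
  {"dr": [0, 0, -2.3], "slide": [-36, -170, 0], "jaw": 36},
  {"dr": [0, 0, -2.9], "slide": [-46, -215, 0], "jaw": 36},
  {"dr": [0, 0, -3.4], "slide": [-53, -247, 0], "jaw": 36},
  {"dr": [0, 0, -3.55], "slide": [-56, -261, 0], "jaw": 36},
  {"dr": [0, 0, -3.55], "slide": [-56, -261, 0], "jaw": 36},
])

```text
clock: 27.8
position: [656.0, 174.9, 94.0]
ee_rot: [1.0, -0.014, -0.001, 0.0]
contact_force: [-0.1, -0.4, -3.9]
gripper_width: 43.1
grasp_force: 62.3
```

```bash
python3 mv.py 656.5,174.5,-0.3,-1.6
```

```text
cmd [657.5 174.4  94.8  -1.6] meas-cmd [-1.5  0.5 -0.8] yaw -1.6 w 43.1 F 62 t 27.8
slide [-1.0, -0.0, 95.0] dr_z -0.0 dist 95
```

Emit:
step_arm([
  {"dr": [0, 0, 0], "slide": [0, 0, 20], "jaw": 36},
  {"dr": [0, 0, 0], "slide": [0, 0, 50], "jaw": 36},
  {"dr": [0, 0, 0], "slide": [0, 0, 75], "jaw": 36},
  {"dr": [0, 0, 0], "slide": [0, 0, 87], "jaw": 36},
  {"dr": [0, 0, 0], "slide": [0, 0, 92], "jaw": 36},
  {"dr": [0, 0, 0], "slide": [0, 0, 95], "jaw": 36},
  {"dr": [0, 0, 0], "slide": [0, 0, 95], "jaw": 36},
  {"dr": [0, 0, 0], "slide": [0, 0, 95], "jaw": 36},
])

```text
clock: 28.8
position: [656.7, 175.3, 0.6]
ee_rot: [1.0, -0.014, 0.001, -0.0]
contact_force: [0.2, -0.9, -3.2]
gripper_width: 43.1
grasp_force: 62.3
```

Emit:
step_arm([
  {"dr": [0, 0, 0], "slide": [0, 0, 0], "jaw": 60},
  {"dr": [0, 0, 0], "slide": [0, 0, 0], "jaw": 60},
  {"dr": [0, 0, 0], "slide": [0, 0, 0], "jaw": 60},
  {"dr": [0, 0, 0], "slide": [0, 0, 0], "jaw": 60},
  {"dr": [0, 0, 0], "slide": [0, 0, -5], "jaw": 60},
  {"dr": [0, 0, 0], "slide": [0, 0, -35], "jaw": 60},
  {"dr": [0, 0, 0], "slide": [0, 0, -80], "jaw": 60},
  {"dr": [0, 0, 0], "slide": [0, 0, -130], "jaw": 60},
])

```text
clock: 29.8
position: [655.9, 174.8, 130.9]
ee_rot: [1.0, -0.014, -0.001, 0.0]
contact_force: [0.4, -0.4, 0.2]
gripper_width: 60.0
grasp_force: 0.0
```

Emit:
step_arm([
  {"dr": [0, 0, 0], "slide": [-20, 10, -140], "jaw": 60},
  {"dr": [0, 0, 0], "slide": [-45, 35, -140], "jaw": 60},
  {"dr": [0, 0, 0], "slide": [-70, 70, -140], "jaw": 60},
  {"dr": [0, 0, 0], "slide": [-90, 100, -140], "jaw": 60},
  {"dr": [0, 0, 0], "slide": [-95, 125, -140], "jaw": 60},
  {"dr": [0, 0, 0], "slide": [-95, 130, -140], "jaw": 60},
  {"dr": [0, 0, 0], "slide": [-95, 130, -140], "jaw": 60},
  {"dr": [0, 0, 0], "slide": [-95, 130, -140], "jaw": 60},
])

```text
clock: 30.8
position: [558.2, 48.4, 269.5]
ee_rot: [1.0, -0.013, -0.0, 0.0]
contact_force: [0.4, 0.1, 0.7]
gripper_width: 60.0
grasp_force: 0.0
```

```bash
python3 look.py fin 651 48 19 150
```

```text
box centre 658.8 177.3 size [41.4 87.6] yaw -0.0
box centre 655.9 94.0 size [40.3 73.2] yaw -1.5
box centre 652.2 3.4 size [32.4 58.8] yaw -2.3
box centre 650.4 -86.1 size [44.4 30.6] yaw 0.0
[558.1  48.4 269.4] -1.5 30.85
```

View pics/fin.png

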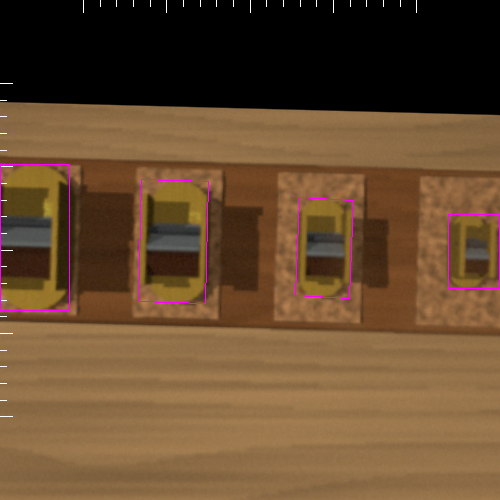

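All four planes stand upright and centred on their pads in the right order, the smallest nearest the knob, at pixels (477,250), (325,247), (175,241) and (32,237). The gripper is clear of them.

```bash
python3 -c "
from bench import arm; print(arm.job_done())"
```

```text
the job is handed in; nothing more can be done
None
```

The job is handed in at about 31 s: the final picture shows all four planes upright, released, centred and square on their pads, smallest next to the knob and largest farthest away; the judge's verdict was not shown.

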